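# Fit the chopping blade of a food processor on its keyed drive shaft

## Task

Take the food processor's chopping blade from the wooden board by its hub and lower it over the drive shaft in the middle of the bowl. It will catch on the shaft's two keys: turn it gently under light pressure, never forcing it down, until the slots in its foot drop over the keys and it sits fully home and upright; then let go of it. Leave the peeler on the board, the tin and the mug where they are.

Things in the scene. Friction and masses are not known exactly. Their poses are not given: they have to be found in the camera images.
- blade_center (a point): The chopping blade, loose, standing upright on the wooden board: a white plastic hub 95 mm tall with two curved steel blades. This point lies on the hub's axis half-way up, 47.5 mm above its foot; z runs up the hub. The hub is round, 37 mm across up to 50 mm above the foot. The blades reach 65 mm from the axis, 17 to 36 mm above the foot. Mass 0.10 to 0.20 kg.
- blade_grip (a point): The middle of the hub's round ribbed grip, on the hub's axis, 74 mm above the foot and 21 mm below the top. The grip is 32 mm across and 35 mm long (56 to 91 mm above the foot); it can be taken from above at any yaw.
- blade: The chopping blade, origin on the axis at the underside of its foot, z up the hub. A round bore 16.8 mm across runs 50 mm up from the foot. The lowest 12.5 mm of the hub is cut right across by a slot 10 mm wide, along this frame's x through the axis: the two keyways.
- shaft_seat (a point): On the drive shaft's axis at the top of the bowl's white centre tube (38 mm across), 73 mm above the worktop: the blade's foot rests here when it is fully home, blade_center then 47.5 mm above it. Two keys stand out of the shaft on opposite sides, from here to 10 mm higher, 6 mm wide, reaching 15 mm from the axis: the foot stops 10 mm too high unless its slot lies over them.
- shaft_tip (a point): Top end of the upright steel drive shaft, on its axis, 42 mm above shaft_seat. The shaft is 14 mm across; its last 16 mm taper to 5 mm. The shaft and its keys stand at any angle, which is not told; the slot fits within about 8 degrees, twice a turn. The shaft turns with the motor at 0.12 N m: a blade pressed on the keys with more than about 15 N drags it along and never finds its place.
- processor: The food processor, which stands fast on the worktop, origin at the centre of its underside, z along the shaft's axis: white round base 187 mm across, speed knob to its -x, clear open bowl with a handle to its +y that reaches 120 mm from the axis. The bowl is 158 mm across inside at its rim, 125 mm above the worktop; its floor is 59 mm above the worktop.
- peeler: A peeler, 170x25x18 mm, lying on the wooden board beside the blade; origin at the centre of its underside. To be left alone.
- tuna_tin: A low round tin, 86 mm across, 40 mm tall, at the back of the worktop; origin at the centre of its underside. To be left alone.
- mug_blue: A spotted mug, 82 mm across, 91 mm tall, at the back of the worktop; origin at the centre of its underside. To be left alone.
- wood_board: The wooden board, 250x360x21 mm, lying fast on the worktop; origin at the centre of its underside, long side along its y. Wall cabinets hang over the back of the worktop: their doors stand 0.54 m ahead of the robot's base, from 0.45 m above the worktop upward; keep the wrist on the near side of them.
Mind the look-alikes: they are no part of the job. Of the things that look like the blade, the smaller one is meant. What is shaped like the processor but orange is not meant.

How it is judged (in metres and radians):
On the way:
1. the blade's hub is threaded on the shaft, its foot still above the keys (horizontal distance between blade_center and shaft_seat below 0.006 m and z of blade in the frame of shaft_seat between 0.006 and 0.036 m), for 0.05 s.
At the end, for the whole second after the job is handed in: The blade's foot is within 3 mm of the top of the centre tube (over the keys it would stand 10 mm higher), its hub within 4 mm of the shaft's axis and upright within 4 degrees, at rest and released (z of blade in the frame of shaft_seat below 0.003 m and horizontal distance between blade_center and shaft_seat below 0.004 m and angle between blade's own z axis and vertical below 0.07 rad and linear speed of blade below 0.02 m/s); the robot touches nothing.
It fails at once if the blade is forced: pressed on the keys with more than 45 N (contact force between blade and shaft_keys above 45 N).
It fails at once if the peeler, the tin or the mug is moved by more than 25 mm (distance of any of peeler, tuna_tin, mug_blue from where it was at the start of the episode above 0.025 m).
It also fails if it takes over 64 s, if anything falls off the work surface, if the arm or the gripper's body presses on something with over 40 N, if the wrist force passes 120 N, or if a joint passes its speed limit or range.

## Robot

A 6-joint arm with a two-finger parallel gripper is mounted at the origin on a cart in front of the work surface, level with it; the furniture and walls round the work are solid. World frame = base frame: x ahead of the robot, y to its left, z up, the work surface at z = 0. Lengths are in m, angles in degrees, forces in N, time in s.
With the tool pointing down it reaches from about 0.4 to 0.825 m from the base axis. Payload 7 kg.
Tool frame: the origin (TCP) lies at the very end of the fingers, on their centre line; the grasp point (between the pads) lies 19 mm behind it; z points along the fingers, y is the direction in which the jaws open and shut (so a half turn about z gives the same grasp; the last joint's range is limited). The gripper opens to 88 mm and grips with 3 to 60 N. Pads are 19 mm wide; open, the fingers measure 130 mm over their backs; the gripper's body (78 mm by 193 mm) begins 47 mm behind the grasp point.
Start: joints at [-60.098, 20.546, 0.682, 0, -70.136, -16.507], TCP at [0.156, -0.657, 0.227] pointing down, gripper open.
Joint ranges: [-176.03, 176.03], [-82.01, 121.73], [-58.28, 71.71], [-173.87, 95.51], [-174.79, -0.11], [-173.66, 173.66]. Speed limits (degrees/s): [136.94, 136.94, 172.46, 180, 180, 180].

## Interface

Orientations are given as [roll, pitch, yaw] about the fixed x, y, z axes, in that order (R = Rz(yaw) Ry(pitch) Rx(roll)).
In Python, from plant import ctrl, snapshot, workorder gives the robot as it stands. The module is installed in compiled form; this text tells all that it offers.
- The arm moves only by the shell command python3 -m creep 'ROWS'. ROWS is JSON, a list of rows, each a list of 5 numbers: the shift along the tool's x, y, z scaled (see below), then the turn about the tool's z scaled (see below), then the finger opening in mm, from 0 to 87.6. A call has exactly 8 rows; each row is the pose to reach, as a shift and turn from the pose commanded when the call began, along the tool's axes at that moment, turning the shorter way round; what a row does not reach only later rows make up. The controller multiplies each number of a shift by 0.1 m and each number of a turn by 180 degrees. A row lasts 1/12 s, in which the tool goes at most 41.7 mm and 7.16 degrees, less where a joint would pass 70% of its speed; a pose out of reach is approached as far as the arm can. A call with a number of a shift or a turn outside -1 to 1 is refused whole. A call with a gripper value outside its range is refused whole. The fingers move at their own pace and stop on an object; the grip force is fixed at half the most. Time passes only in rows, so rows that repeat a pose let the fingers close, or fill a call up. It gives the time, the measured TCP pose, the force and the opening at its end, in the units of the state.
- ctrl.get_obs(): the state, without advancing time (a new reading comes with each control period).
- snapshot(name): name is "scene" or "top" or "wrist"; returns a dict with "img" (400x640x3 uint8, blue, green, red), "camera_matrix" (3x3 intrinsics, pixels), "k1" (the pictures are not rectified: a ray, as slopes to the right and down, at radius r is drawn at 1 + k1 r^2 times it, then the intrinsics apply), "xyz" and "rotation" of the camera in the world. Camera axes: x right, y up, looking along -z (the intrinsics and any distortion apply to the point x, -y, -z); pixel columns grow to the right and rows downward; lengths in m; the calibration is good to about 2 mm. A picture is of the moment at which its call begins. There is no depth.
- workorder.close_job(): hands the job in, once; it reports no verdict.
The state is a dict: "clock": time; "joint_pos": joint angles; "qvel": joint speeds; "tau": joint torques, N m; "tool_pos": TCP position; "orientation": TCP orientation; "force": force on the tool from outside, world axes, zero at the start; "moment": the same for the moment, N m; "opening": finger opening in m.
Only numpy, scipy, OpenCV 4.12 (cv2) and the standard library are available. Lean on these libraries where they do the work, as an engineer would, in place of code of your own. Each camera call takes 0.05 s, during which the arm holds its last target.

## Working session

There is one attempt and no reset: what is moved stays moved. The work goes in short steps, Python scripts to look and compute and a shell command to move; the robot and the scene stay as the last step left them, time stands still between calls to the robot, and variables do not carry over. Pictures are saved under pics/ and viewed, and the job is handed in when it is done.

```bash
mkdir -p pics
cat > h.py <<'E'
import numpy as np, cv2
from plant import ctrl, snapshot, workorder
def take(name,fn):
    s=snapshot(name); cv2.imwrite('pics/'+fn+'.png',s['img']); np.save('pics/'+fn+'.npy',s,allow_pickle=True); return s
def load(fn): return np.load('pics/'+fn+'.npy',allow_pickle=True).item()
def ray(s,u,v):
    K=np.array(s['camera_matrix']); k=s['k1']
    p=np.array([(u-K[0,2])/K[0,0],(v-K[1,2])/K[1,1]]); q=p.copy()
    for _ in range(30): q=p/(1+k*(q@q))
    d=np.array(s['rotation'])@np.array([q[0],-q[1],-1]); return np.array(s['xyz']),d/np.linalg.norm(d)
def plane(s,u,v,z):
    o,d=ray(s,u,v); return o+d*(z-o[2])/d[2]
def proj(s,P):
    K=np.array(s['camera_matrix']); c=np.array(s['rotation']).T@(np.array(P)-np.array(s['xyz']))
    q=np.array([c[0],-c[1]])/-c[2]; q=q*(1+s['k1']*(q@q)); return K[0,0]*q[0]+K[0,2],K[1,1]*q[1]+K[1,2]
E
python3 - <<'E'
from h import *
for n in ['scene','top','wrist']:
    s=take(n,n+'0'); print(n,s['xyz'],np.round(s['rotation'],3).tolist(),s['k1'],s['camera_matrix'][0])
print(ctrl.get_obs())
E
```

```text
scene [-0.77090228 -1.29438136  1.3929354 ] [55.167, -1.009, -43.708] -0.0562802680243358 [460.64747355   0.         321.70012213]
top [0.01591711 0.18408158 1.65156354] [18.827, -0.273, -108.994] -0.017126052706165348 [411.87688943   0.         321.26857088]
wrist [ 0.09113193 -0.67248467  0.3837976 ] [-14.33, -0.097, 103.367] 0.019529060851850154 [345.18343516   0.         322.18936348]
{'clock': 0.15, 'joint_pos': array([-6.00976189e+01,  2.05821361e+01,  6.45537927e-01, -1.24724656e-02,
       -7.01360612e+01, -1.65081731e+01]), 'qvel': array([ 0.07890121, -0.10336958,  0.13668847,  0.2035977 ,  0.0113188 ,
       -0.03432178]), 'tau': array([-8.95837347e-04, -5.83276570e+01,  2.93291223e+01,  7.00119272e+00,
        8.79441155e-03, -9.13347162e-05]), 'tool_pos': array([ 0.15625312, -0.65628704,  0.22584107]), 'orientation': array([ 1.79927004e+02, -9.40472747e-03, -1.66610031e+02]), 'force': array([ 0.07833051,  0.02511555, -0.13573118]), 'moment': array([ 0.00152497, -0.02710437, -0.01836038]), 'opening': 0.08771725357456421}
```

Rotation is given as RPY; fix this in the helper.

Add to h.py:
```python
from scipy.spatial.transform import Rotation as Rn
_t=take
def fix(s):
    r=np.array(s['rotation'])
    if r.ndim==1: s['rotation']=Rn.from_euler('xyz',r,degrees=True).as_matrix()
    return s
def take(n,f): return fix(_t(n,f))
_l=load
def load(f): return fix(_l(f))
```

```text
(no output)
```

View pics/scene0.png

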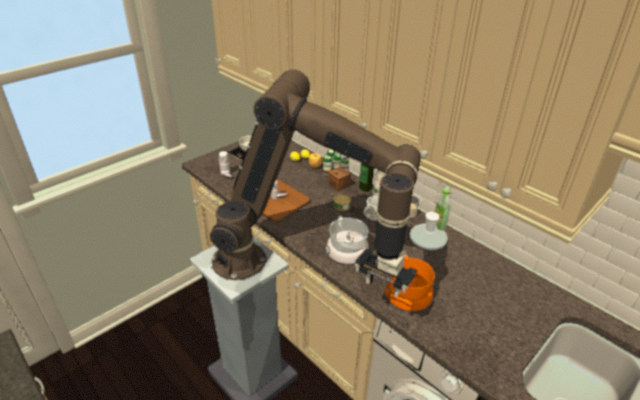

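View pics/top0.png

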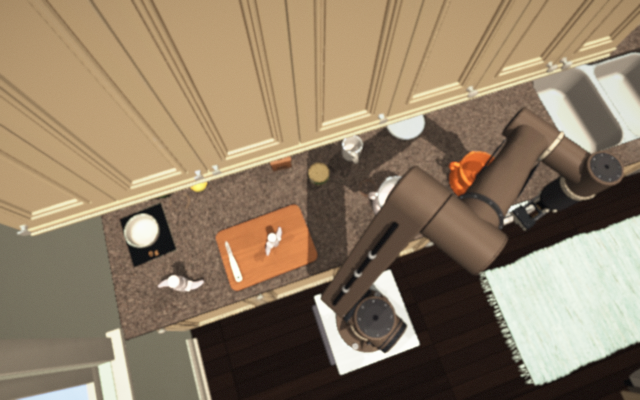

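View pics/wrist0.png

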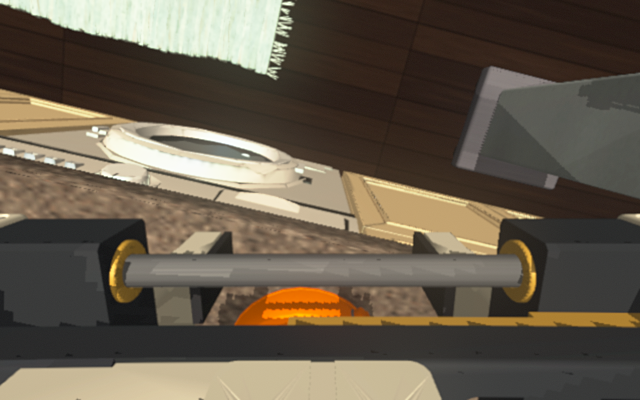

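Run:
```python
from h import *
t=load('top0'); 
def crop(s,x0,y0,w,h,k,f): cv2.imwrite('pics/'+f+'.png',cv2.resize(s['img'][y0:y0+h,x0:x0+w],None,fx=k,fy=k,interpolation=cv2.INTER_CUBIC))
crop(t,150,190,180,110,4,'c1'); crop(t,300,100,200,130,4,'c2')
s=load('scene0'); crop(s,220,140,200,140,4,'c3')
print('blade',plane(t,271,240,.021+.05),'proc',plane(t,385,190,.12),'look',plane(t,180,283,.06))
print(proj(s,[.5,0,0]))
```

```text
blade [0.39942433 0.25137921 0.071     ] proc [ 0.43370945 -0.23300886  0.12      ] look [0.35484195 0.6272134  0.06      ]
(np.float64(321.655492146103), np.float64(213.1098735539867))
```

View pics/c1.png

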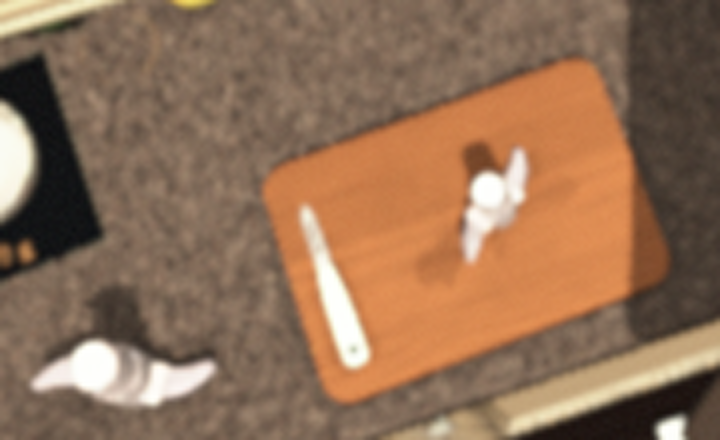

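View pics/c2.png

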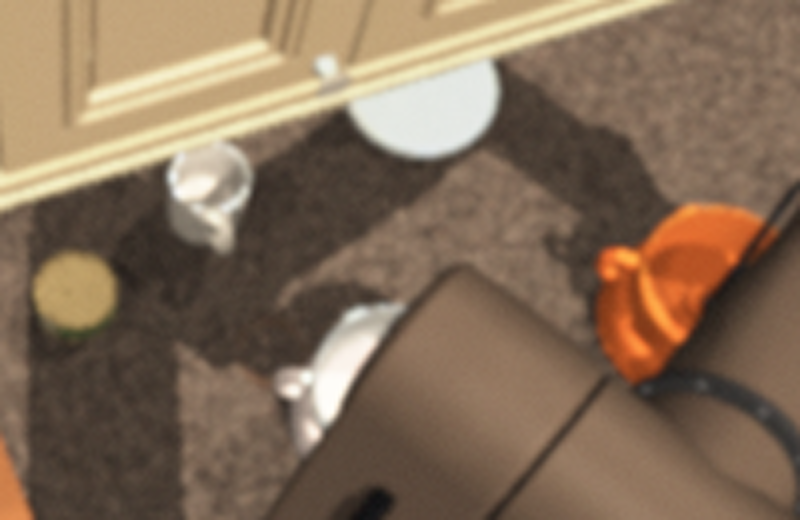

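View pics/c3.png

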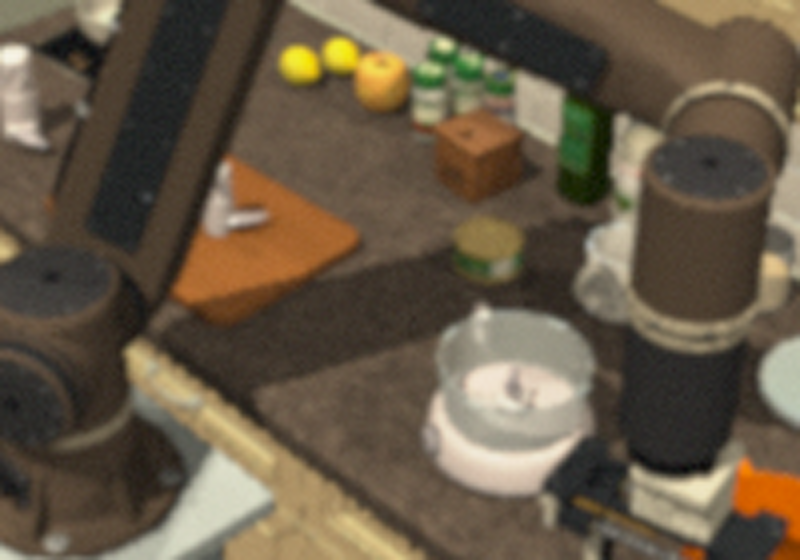

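```bash
python3 - <<'E'
from h import *
t=load('top0'); s=load('scene0')
print('blade top',plane(t,150+488/4,190+188/4,.116))
print('blade scene',plane(s,220+222/4,140+165/4,.112))
print('tip',plane(s,220+517/4,140+376/4,.115),'rim centre',plane(s,220+516/4,140+368/4,.125))
print('tin',plane(t,319,172,.04),'mug',plane(t,352,143,.09),'orange',plane(t,475,175,.1))
print('peeler',plane(t,227,242,.03),plane(t,239,278,.03))
print('handle',plane(t,373,196,.1),plane(s,340,218,.12))
E
python3 -m creep '[[0,0,-0.9,0,87],[0.0,0.5,-0.9,0,87],[0.0,1,-0.9,0,87],[0.0,1,-0.9,0,87],[0,1,-0.9,0,87],[0,1,-0.9,0,87],[0,1,-0.9,0,87],[0,1,-0.9,0,87]]'
```

```text
blade top [0.39837046 0.24252904 0.116     ]
blade scene [0.40777122 0.24148077 0.112     ]
tip [ 0.38091283 -0.29336106  0.115     ] rim centre [ 0.38075178 -0.29131606  0.125     ]
tin [ 0.61990787 -0.02186518  0.04      ] mug [ 0.67971921 -0.18807721  0.09      ] orange [ 0.38053823 -0.60844991  0.1       ]
peeler [0.4585076  0.42176519 0.03      ] [0.30583122 0.41409476 0.03      ]
handle [ 0.43119097 -0.18391246  0.1       ] [ 0.42635093 -0.19283527  0.12      ]
clock: 0.82
tool_pos: [0.1333, -0.5596, 0.3157]
orientation: [179.9, -0.0, -166.6]
force: [0.4, -0.5, -0.5]
opening: 0.087
```

```bash
python3 -m creep '[[-0.4,0.25,0,0,87],[-0.8,0.5,0,0,87],[-1,0.65,0,0,87],[-1,0.65,0,0,87],[-1,0.65,0,0,87],[-1,0.65,0,0,87],[-1,0.65,0,0,87],[-1,0.65,0,0,87]]'
python3 -m creep '[[-0.4,0.25,0,0,87],[-0.8,0.5,0,0,87],[-1,0.65,0,0,87],[-1,0.65,0,0,87],[-1,0.65,0,0,87],[-1,0.65,0,0,87],[-1,0.65,0,0,87],[-1,0.65,0,0,87]]'
python3 -m creep '[[-0.4,0.25,0,0,87],[-0.8,0.5,0,0,87],[-1,0.7,0,0,87],[-1,0.7,0,0,87],[-1,0.7,0,0,87],[-1,0.7,0,0,87],[-1,0.7,0,0,87],[-1,0.7,0,0,87]]'
python3 - <<'E'
from h import *
s=take('wrist','w1');print(s['xyz'],ctrl.get_obs()['tool_pos'],ctrl.get_obs()['joint_pos'])
print(proj(s,[.381,-.293,.115]))
E
```

```text
clock: 1.48
tool_pos: [0.2149, -0.4737, 0.3159]
orientation: [179.9, -0.0, -166.7]
force: [-0.1, -0.4, 0.3]
opening: 0.0869
clock: 2.15
tool_pos: [0.2968, -0.3874, 0.3164]
orientation: [180.0, -0.0, -166.7]
force: [0.7, 0.0, 0.5]
opening: 0.0871
clock: 2.82
tool_pos: [0.3779, -0.2963, 0.3165]
orientation: [180.0, -0.0, -166.7]
force: [-0.2, -0.4, 0.1]
opening: 0.0867
[ 0.31270895 -0.31219783  0.47461152] [ 0.37794823 -0.29622118  0.31653775] [-1.45429079e+01 -1.05919151e+00 -1.42424295e+01  3.97449211e-03
 -7.68232890e+01 -6.21830451e+01]
(np.float64(324.9795455857479), np.float64(179.55188004386656))
```

View pics/w1.png

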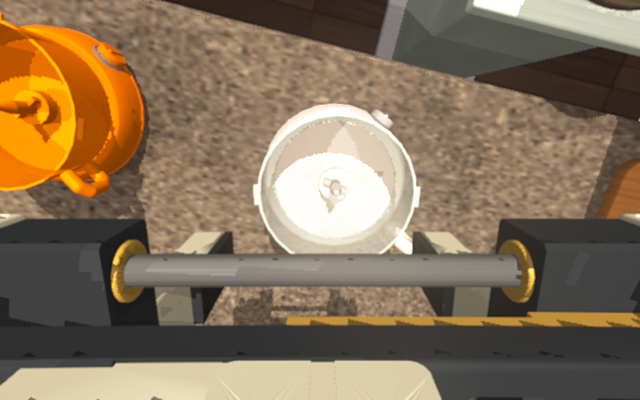

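Run:
```python
from h import *
s=load('w1'); c=cv2.resize(s['img'][95:255,245:425],None,fx=4.4,fy=3.7,interpolation=cv2.INTER_CUBIC)
c=cv2.resize(s['img'][100:250,250:420],None,fx=4,fy=4,interpolation=cv2.INTER_CUBIC);cv2.imwrite('pics/c4.png',c)
c=cv2.resize(s['img'][160:220,305:365],None,fx=9,fy=9,interpolation=cv2.INTER_CUBIC);cv2.imwrite('pics/c5.png',c)
```

```text
(no output)
```

View pics/c4.png

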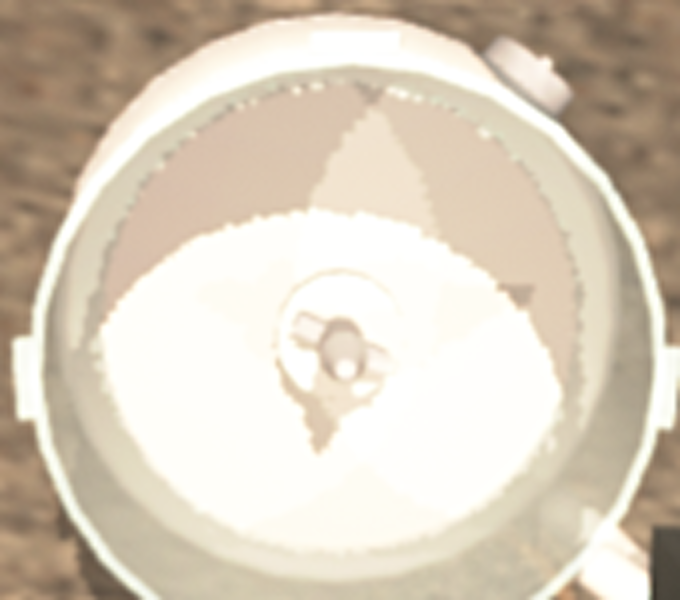

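View pics/c5.png

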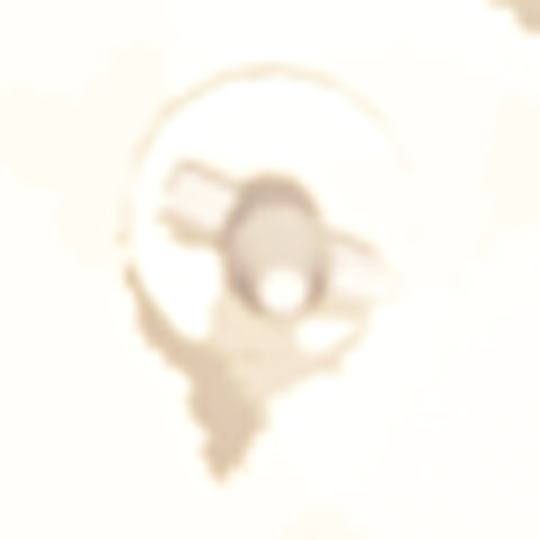

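Run:
```python
from h import *
s=load('w1')
f=lambda a,b:(305+a/9-.5,160+b/9-.5)
print('tip',plane(s,*f(285,290),.115))
a=plane(s,*f(178,195),.083);b=plane(s,*f(383,272),.083)
print(a,b,(a+b)/2,np.linalg.norm(a-b),np.degrees(np.arctan2(*(b-a)[1::-1])))
print('circ', plane(s,*f(270,65),.073),plane(s,*f(123,220),.073),plane(s,*f(412,200),.073))
# rim left/right at c4
print('rim',plane(s,250+35/4,100+345/4,.125),plane(s,250+665/4,100+345/4,.125),plane(s,250+350/4,100+67/4,.125))
```

```text
tip [ 0.39114618 -0.27828925  0.115     ]
[ 0.38911053 -0.29164213  0.083     ] [ 0.39290482 -0.2635163   0.083     ] [ 0.39100768 -0.27757922  0.083     ] 0.028380603105454427 82.31695096619441
circ [ 0.37152153 -0.283429    0.073     ] [ 0.39599589 -0.29740721  0.073     ] [ 0.38465126 -0.26095402  0.073     ]
rim [ 0.40168965 -0.35862722  0.125     ] [ 0.36435155 -0.20001     0.125     ] [ 0.31507888 -0.2960802   0.125     ]
```

```bash
python3 -m creep '[[-0.15,0.3,0,0,87],[-0.3,0.6,0,0,87],[-0.45,0.9,0,0,87],[-0.5,1,0,0,87],[-0.5,1,0,0,87],[-0.5,1,0,0,87],[-0.5,1,0,0,87],[-0.5,1,0,0,87]]'
python3 -m creep '[[-0.15,0.3,0,0,87],[-0.3,0.6,0,0,87],[-0.4,0.9,0,0,87],[-0.4,1,0,0,87],[-0.4,1,0,0,87],[-0.4,1,0,0,87],[-0.4,1,0,0,87],[-0.4,1,0,0,87]]'
python3 -m creep '[[-0.1,0.3,0,0,87],[-0.2,0.6,0,0,87],[-0.3,0.9,0,0,87],[-0.3,1,0,0,87],[-0.3,1,0,0,87],[-0.3,1,0,0,87],[-0.3,1,0,0,87],[-0.3,1,0,0,87]]'
python3 -m creep '[[-0.05,0.3,0,0,87],[-0.1,0.6,0,0,87],[-0.15,0.9,0,0,87],[-0.2,1,0,0,87],[-0.2,1,0,0,87],[-0.2,1,0,0,87],[-0.2,1,0,0,87],[-0.2,1,0,0,87]]'
python3 -m creep '[[0,0.3,0,0,87],[0,0.6,0,0,87],[0,0.9,0,0,87],[0,1,0,0,87],[0,1,0,0,87],[0,1,0,0,87],[0,1,0,0,87],[0,1,0,0,87]]'
python3 - <<'E'
from h import *
s=take('wrist','w2');print(s['xyz'],ctrl.get_obs()['tool_pos'],ctrl.get_obs()['joint_pos'])
print(proj(s,[.4,.242,.116]))
E
```

```text
clock: 3.53
tool_pos: [0.4039, -0.1873, 0.3165]
orientation: [-180.0, -0.0, -166.7]
force: [-0.5, 0.3, 0.3]
opening: 0.0869
clock: 4.2
tool_pos: [0.4199, -0.0808, 0.3165]
orientation: [-180.0, -0.0, -166.7]
force: [0.9, 0.6, 0.8]
opening: 0.087
clock: 4.87
tool_pos: [0.426, 0.0234, 0.3166]
orientation: [-180.0, -0.0, -166.7]
force: [-0.8, 0.2, 0.3]
opening: 0.0873
clock: 5.53
tool_pos: [0.4223, 0.1252, 0.3166]
orientation: [-180.0, -0.0, -166.7]
force: [0.5, -0.9, 0.1]
opening: 0.0872
clock: 6.2
tool_pos: [0.3993, 0.2225, 0.3167]
orientation: [180.0, 0.0, -166.7]
force: [0.4, -0.6, -0.4]
opening: 0.087
[0.33405567 0.2065022  0.47473848] [0.39928754 0.22256052 0.31670003] [ 5.39450332e+01 -3.50717295e+00 -1.65391868e+01  2.27614164e-03
 -7.69565560e+01 -1.30624083e+02]
(np.float64(340.41160528979356), np.float64(180.9610089916428))
```

View pics/w2.png

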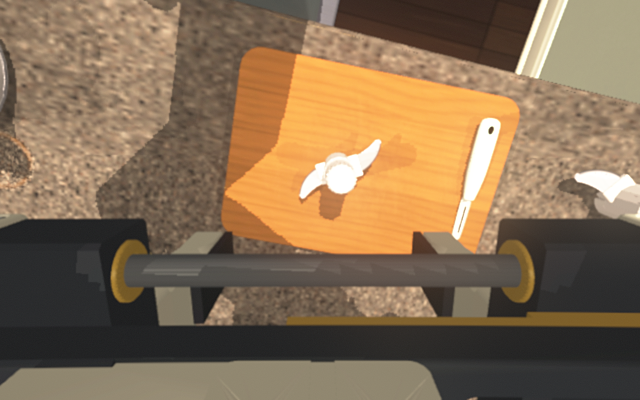

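Run:
```python
from h import *
s=load('w2'); c=cv2.resize(s['img'][130:210,290:390],None,fx=8,fy=7.5,interpolation=cv2.INTER_CUBIC)
c=cv2.resize(s['img'][130:205,290:390],None,fx=8,fy=8,interpolation=cv2.INTER_CUBIC);cv2.imwrite('pics/c6.png',c)
```

```text
(no output)
```

View pics/c6.png

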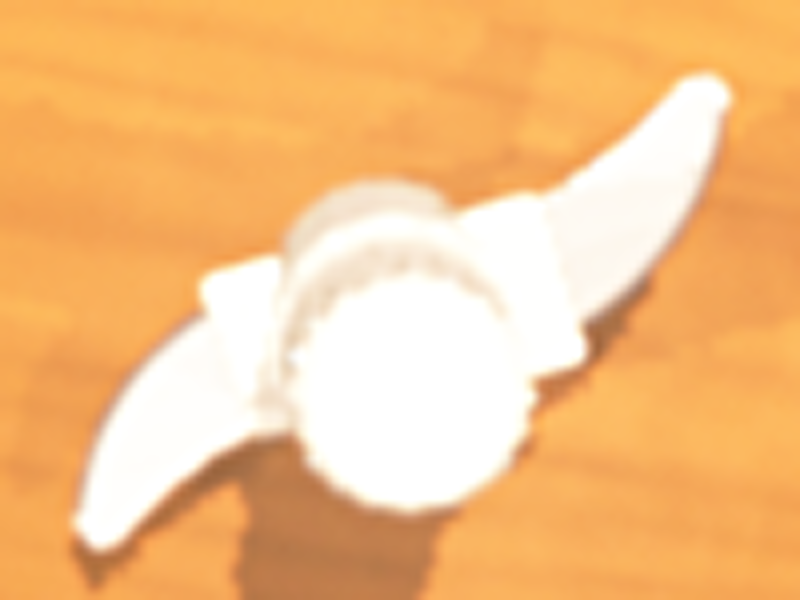

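Run:
```python
from h import *
s=load('w2')
f=lambda a,b:(290+a/8-.5,130+b/8-.5)
c=plane(s,*f(415,392),.114); print('top',c)
a=plane(s,*f(715,95),.047);b=plane(s,*f(95,535),.047)
print(a,b,(a+b)/2,np.linalg.norm(a-b),np.degrees(np.arctan2(*(b-a)[1::-1])))
o=ctrl.get_obs(); R=Rn.from_euler('xyz',o['orientation'],degrees=True).as_matrix()
print(R.T@(np.r_[c[:2],.076]-o['tool_pos'])*10)
```

```text
top [0.39754778 0.24254687 0.114     ]
[0.353905   0.28268794 0.047     ] [0.44360056 0.20519492 0.047     ] [0.39875278 0.24394143 0.047     ] 0.11853464307845794 -40.82557407441929
[-0.02869678  0.19825236  2.40702539]
```

```bash
python3 -m creep '[[-0.03,0.2,0.3,0,87],[-0.03,0.2,0.6,0,87],[-0.03,0.2,0.9,0,87],[-0.03,0.2,1,0,87],[-0.03,0.2,1,0,87],[-0.03,0.2,1,0,87],[-0.03,0.2,1,0,87],[-0.03,0.2,1,0,87]]'
python3 - <<'E'
from h import *
s=take('wrist','w3');print(s['xyz'],ctrl.get_obs()['tool_pos'])
cv2.imwrite('pics/w3b.png',s['img'])
E
```

```text
clock: 6.92
tool_pos: [0.3982, 0.2444, 0.2184]
orientation: [179.9, 0.1, -166.6]
force: [-0.2, 0.1, 0.7]
opening: 0.087
[0.33266376 0.22795417 0.37631262] [0.39800007 0.24425351 0.21816699]
```

View pics/w3.png

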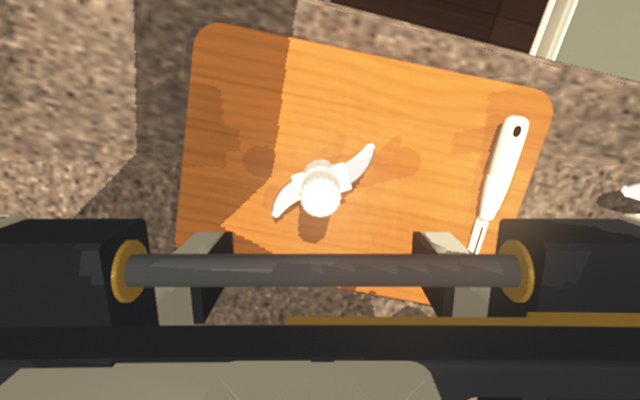

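Run:
```python
from h import *
s=load('w3'); c=cv2.resize(s['img'][135:235,265:385],None,fx=6,fy=6,interpolation=cv2.INTER_CUBIC);cv2.imwrite('pics/c7.png',c)
```

```text
(no output)
```

View pics/c7.png

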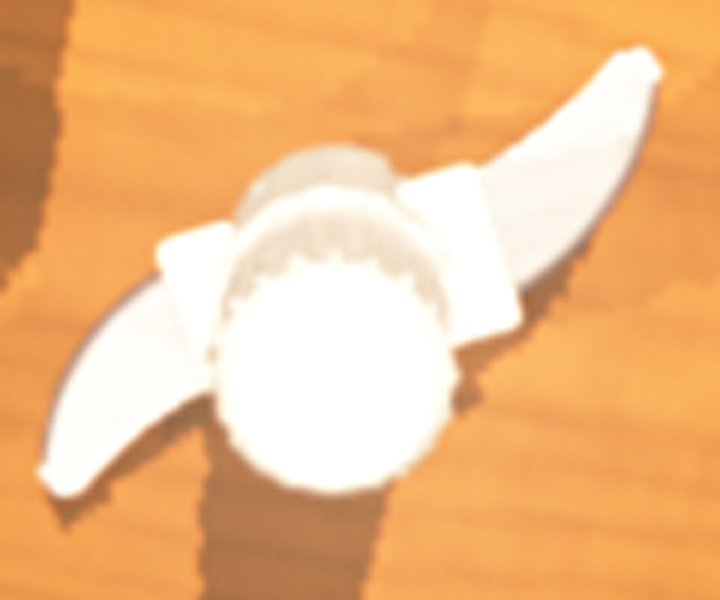

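Run:
```python
from h import *
s=load('w3'); o=ctrl.get_obs(); R=Rn.from_euler('xyz',o['orientation'],degrees=True).as_matrix()
c=plane(s,265+337/6-.5,135+377/6-.5,.114); print(c, R.T@(np.r_[c[:2],.076]-o['tool_pos'])*10)
```

```text
[0.39765514 0.24268419 0.114     ] [ 0.01014159 -0.01679079  1.42162534]
```

```bash
python3 -m creep '[[0.01,-0.015,0.25,0,87],[0.01,-0.015,0.5,0,87],[0.01,-0.015,0.75,0,87],[0.01,-0.015,1,0,87],[0.01,-0.015,1,0,87],[0.01,-0.015,1,0,87],[0.01,-0.015,1,0,87],[0.01,-0.015,1,0,87]]'
python3 -m creep '[[0,0,0.2,0,87],[0,0,0.42,0,87],[0,0,0.42,0,87],[0,0,0.42,0,20],[0,0,0.42,0,20],[0,0,0.42,0,20],[0,0,0.42,0,20],[0,0,0.42,0,20]]'
python3 -m creep '[[0,0,0,0,20],[0,0,0,0,20],[0,0,0,0,20],[0,0,-0.05,0,20],[0,0,-0.05,0,20],[0,0,-0.05,0,20],[0,0,-0.05,0,20],[0,0,-0.05,0,20]]'
python3 -c "
from plant import ctrl;print(ctrl.get_obs())"
```

```text
clock: 7.63
tool_pos: [0.3976, 0.2431, 0.1185]
orientation: [179.9, 0.1, -166.6]
force: [-0.0, -0.6, 0.4]
opening: 0.0868
clock: 8.3
tool_pos: [0.3971, 0.2425, 0.0755]
orientation: [179.9, 0.1, -166.6]
force: [-0.0, 0.8, 0.3]
opening: 0.0593
clock: 8.97
tool_pos: [0.3966, 0.2419, 0.0794]
orientation: [-180.0, -0.0, -166.6]
force: [-0.5, -0.4, -2.4]
opening: 0.0313
{'clock': 8.9667, 'joint_pos': array([ 5.57641436e+01,  9.75784811e+00, -3.63752127e+01, -6.91231233e-03,
       -4.38876974e+01, -1.32366164e+02]), 'qvel': array([ 0.05914163,  0.01447396,  0.11943982,  0.04927644, -0.03708444,
        0.06542393]), 'tau': array([ 3.92639340e-03, -3.63598967e+01,  2.21547461e+01,  5.33349305e+00,
       -7.93678709e-02,  2.84287051e-05]), 'tool_pos': array([0.39656363, 0.24188042, 0.07940663]), 'orientation': array([-1.79989551e+02, -1.85652938e-02, -1.66607005e+02]), 'force': array([-0.47430908, -0.3653296 , -2.37620379]), 'moment': array([ 0.04620441, -0.02757856,  0.05647104]), 'opening': 0.03134894240479655}
```

```bash
python3 -m creep '[[0,0,-0.2,0,20],[0,0,-0.4,0,20],[0,0,-0.6,0,20],[0,0,-0.8,0,20],[0,0,-1,0,20],[0,0,-1,0,20],[0,0,-1,0,20],[0,0,-1,0,20]]'
python3 -m creep '[[0,0,-0.2,0,20],[0,0,-0.4,0,20],[0,0,-0.6,0,20],[0,0,-0.8,0,20],[0,-0.2,-1,0,20],[0,-0.4,-1,0,20],[0,-0.6,-1,0,20],[0,-0.6,-1,0,20]]'
python3 - <<'E'
from h import *
s=take('wrist','w4');print(s['xyz'],ctrl.get_obs()['tool_pos'],ctrl.get_obs()['force'])
c=cv2.resize(s['img'][180:400,220:420],None,fx=3,fy=3,interpolation=cv2.INTER_CUBIC)
cv2.imwrite('pics/w4b.png',c[:600])
E
```

```text
clock: 9.63
tool_pos: [0.3962, 0.2416, 0.1788]
orientation: [-180.0, -0.1, -166.6]
force: [0.6, -0.8, -1.8]
opening: 0.0313
clock: 10.3
tool_pos: [0.4102, 0.1811, 0.2784]
orientation: [-179.9, -0.1, -166.7]
force: [-0.6, -0.4, -1.5]
opening: 0.0315
[0.3452749  0.16544266 0.43664298] [0.41025074 0.18213052 0.278323  ] [-0.949406    0.01403152 -2.52444629]
```

View pics/w4.png

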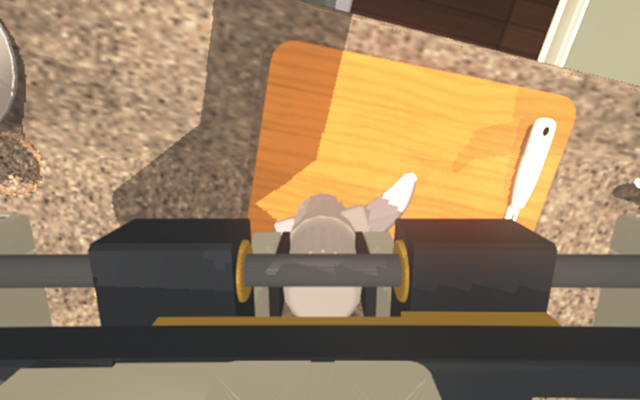

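```bash
python3 -m creep '[[0,-0.25,0,0,20],[0,-0.5,0,0,20],[0,-0.75,0,0,20],[0,-1,0,0,20],[0,-1,0,0,20],[0,-1,0,0,20],[0,-1,0,0,20],[0,-1,0,0,20]]'
python3 -m creep '[[0.05,-0.25,0,0,20],[0.1,-0.5,0,0,20],[0.15,-0.75,0,0,20],[0.2,-1,0,0,20],[0.2,-1,0,0,20],[0.2,-1,0,0,20],[0.2,-1,0,0,20],[0.2,-1,0,0,20]]'
python3 -m creep '[[0.05,-0.25,0,0,20],[0.1,-0.5,0,0,20],[0.15,-0.75,0,0,20],[0.2,-1,0,0,20],[0.2,-1,0,0,20],[0.2,-1,0,0,20],[0.2,-1,0,0,20],[0.2,-1,0,0,20]]'
python3 -m creep '[[0.05,-0.25,0,0,20],[0.1,-0.5,0,0,20],[0.1,-0.6,0,0,20],[0.1,-0.6,0,0,20],[0.1,-0.6,0,0,20],[0.1,-0.6,0,0,20],[0.1,-0.6,0,0,20],[0.1,-0.6,0,0,20]]'
python3 - <<'E'
from h import *
s=take('wrist','w5');print(s['xyz'],ctrl.get_obs()['tool_pos'],ctrl.get_obs()['force'])
print(proj(s,[.391,-.278,.115]))
E
```

```text
clock: 11.02
tool_pos: [0.4336, 0.087, 0.279]
orientation: [-180.0, -0.1, -166.6]
force: [0.4, 0.4, -1.7]
opening: 0.0315
clock: 11.68
tool_pos: [0.4376, -0.0146, 0.2795]
orientation: [180.0, -0.0, -166.5]
force: [-0.4, -0.2, -1.5]
opening: 0.0312
clock: 12.35
tool_pos: [0.4414, -0.1165, 0.2796]
orientation: [180.0, 0.0, -166.5]
force: [-0.4, -0.9, -2.3]
opening: 0.0315
clock: 13.02
tool_pos: [0.4454, -0.1774, 0.2797]
orientation: [180.0, 0.0, -166.5]
force: [-0.1, 0.6, -1.5]
opening: 0.0315
[ 0.38020133 -0.19352486  0.43774073] [ 0.44544339 -0.17750495  0.27972157] [-0.29577226  0.23537395 -1.88214147]
(np.float64(227.64838279097478), np.float64(99.58180752057099))
```

View pics/w5.png

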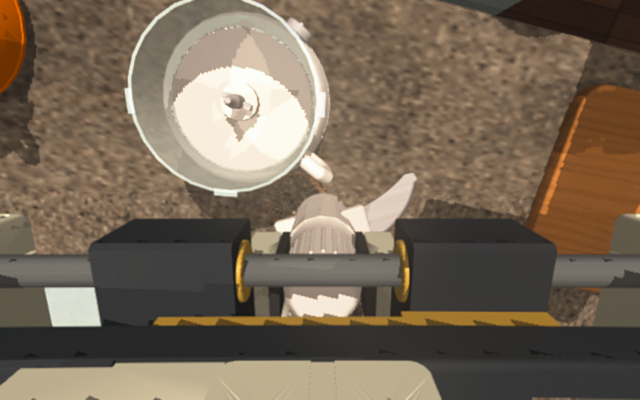

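Run:
```python
from h import *
s=load('w5'); c=cv2.resize(s['img'][75:135,205:270],None,fx=9,fy=9,interpolation=cv2.INTER_CUBIC);cv2.imwrite('pics/c8.png',c)
c=cv2.resize(s['img'][165:330,260:430],None,fx=4,fy=3.6,interpolation=cv2.INTER_CUBIC)
c=np.clip(255*(c/255.)**1.6,0,255).astype(np.uint8);cv2.imwrite('pics/c9.png',c)
```

```text
(no output)
```

View pics/c8.png

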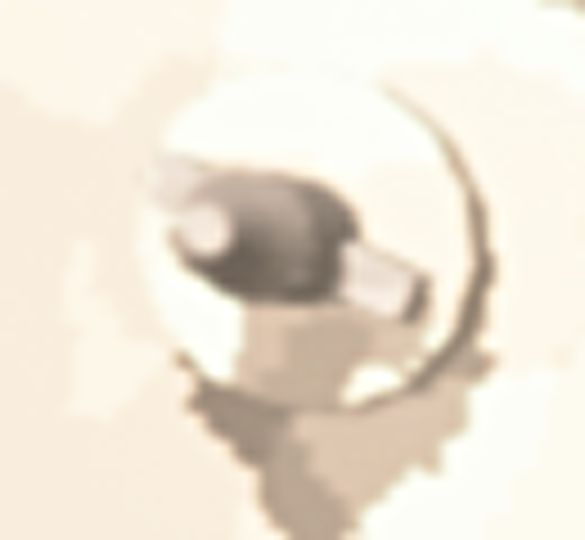

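View pics/c9.png

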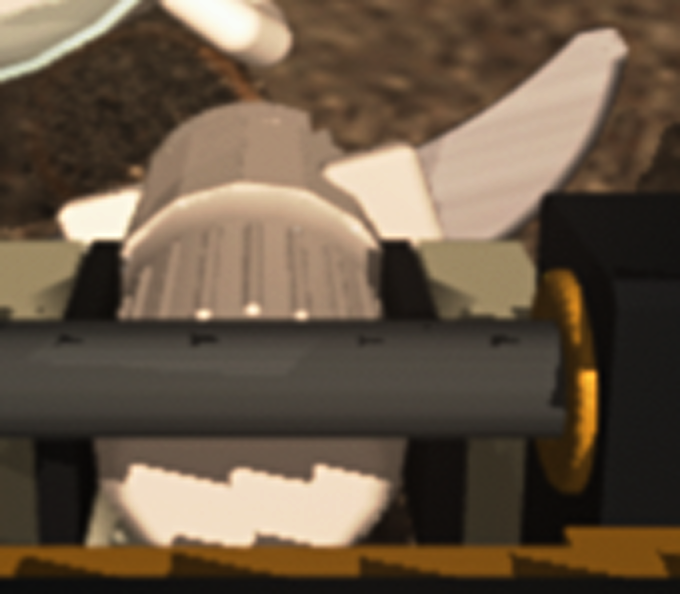

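Run:
```python
from h import *
w1=load('w1');w5=load('w5')
f=lambda a,b:(205+a/9-.5,75+b/9-.5)
print('tip5',plane(w5,*f(207,230),.115),'tip1',plane(w1,305+285/9-.5,160+290/9-.5,.115))
b=plane(w5,*f(412,283),.083); print('key end +y?',b, (b-[.391,-.278,0])[:2], np.degrees(np.arctan2(b[1]+.278,b[0]-.391)))
b=plane(w5,*f(160,170),.083); print('key other',b, np.degrees(np.arctan2(b[1]+.278,b[0]-.391)))
# held foot circle
T=np.array([.44544,-.17750,.27972]);R=Rn.from_euler('xyz',[180,0,-166.5],degrees=True).as_matrix()
c=T+R@np.array([-.0012,0,.055]); print('foot c',c)
img=w5['img'].copy()
g=lambda P:np.array(proj(w5,P))
big=cv2.resize(w5['img'][165:330,260:430],None,fx=4,fy=3.6,interpolation=cv2.INTER_CUBIC)
for a in range(0,360,10):
    u,v=g(c+.0185*np.array([np.cos(np.radians(a)),np.sin(np.radians(a)),0])); x,y=int((u-260+.5)*4),int((v-165+.5)*3.6)
    cv2.circle(big,(x,y),3,(0,0,255) if a%90 else (255,0,0),-1); 
    if 0<=x<680 and y<590 and a%10==0: cv2.putText(big,str(a),(x,y),0,.4,(0,200,0))
cv2.imwrite('pics/c10.png',big)
```

```text
tip5 [ 0.39143405 -0.27806241  0.115     ] tip1 [ 0.39114618 -0.27828925  0.115     ]
key end +y? [ 0.39279567 -0.26365532  0.083     ] [0.00179567 0.01434468] 82.86480529737676
key other [ 0.38754735 -0.29243185  0.083     ] -103.45443442353948
foot c [ 0.44660684 -0.17721987  0.22472   ]
```

View pics/c10.png

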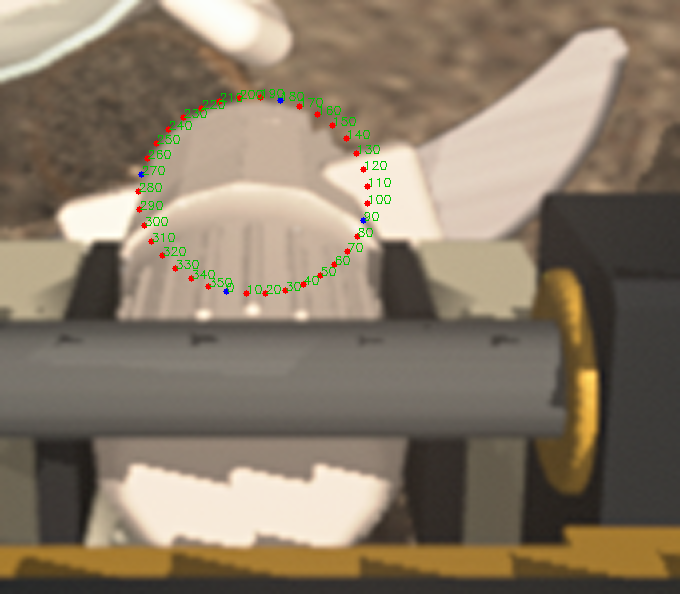

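```bash
python3 -m creep '[[0.2,-0.21,0,0.038,20],[0.4,-0.42,0,0.076,20],[0.6,-0.63,0,0.114,20],[0.765,-0.841,0,0.152,20],[0.765,-0.841,0,0.19,20],[0.765,-0.841,0,0.228,20],[0.765,-0.841,0,0.266,20],[0.765,-0.841,0,0.3,20]]'
python3 -m creep '[[0,0,0,0.039,20],[0,0,0,0.078,20],[0,0,0,0.078,20],[0,0,0,0.078,20],[0,0,0.2,0.078,20],[0,0,0.2,0.078,20],[0,0,0.2,0.078,20],[0,0,0.2,0.078,20]]'
python3 - <<'E'
from h import *
s=take('wrist','w6');o=ctrl.get_obs();print(s['xyz'],o)
R=Rn.from_euler('xyz',o['orientation'],degrees=True).as_matrix();T=o['tool_pos']
c=T+R@np.array([-.0012,0,.055]); print('foot c',c,'shift', R.T@(np.array([.3913,-.2782,c[2]])-c)*10)
x0,y0=240,100
big=cv2.resize(s['img'][y0:y0+200,x0:x0+170],None,fx=4,fy=4,interpolation=cv2.INTER_CUBIC)
big=np.clip(255*(big/255.)**1.6,0,255).astype(np.uint8)
cv2.imwrite('pics/c11.png',cv2.resize(big,None,fx=.74,fy=.74))
E
```

```text
clock: 13.73
tool_pos: [0.3903, -0.2776, 0.2797]
orientation: [180.0, 0.0, 139.0]
force: [0.0, 0.1, -0.5]
opening: 0.0315
clock: 14.4
tool_pos: [0.3906, -0.2778, 0.2602]
orientation: [-180.0, 0.0, 125.5]
force: [1.1, -1.3, -1.6]
opening: 0.0313
[ 0.35136278 -0.22459119  0.41820723] {'clock': 14.45, 'joint_pos': array([-1.18136389e+01,  4.49580939e-01, -2.00065152e+01,  2.31403648e-02,
       -6.94984671e+01, -1.32744837e+02]), 'qvel': array([-0.09972369, -0.1725112 ,  0.10478823, -0.07518899,  0.2863058 ,
       -0.44626701]), 'tau': array([ 6.38609257e-03, -3.01732028e+01,  2.95345777e+01,  7.12106556e+00,
       -9.90908174e-02,  3.48245725e-02]), 'tool_pos': array([ 0.39080924, -0.27783798,  0.26038985]), 'orientation': array([1.79985084e+02, 4.80826207e-02, 1.25449613e+02]), 'force': array([ 0.49304562,  0.16752384, -2.38691378]), 'moment': array([-0.07090666, -0.04861128, -0.05594138]), 'opening': 0.030912614947427846}
foot c [ 0.39154366 -0.27884482  0.20539088] shift [ 6.66607427e-03  1.75501013e-03 -5.13727823e-06]
```

View pics/c11.png

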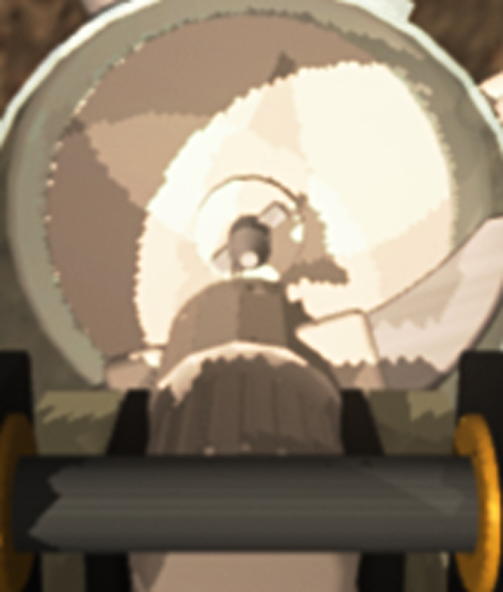

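View pics/w6.png

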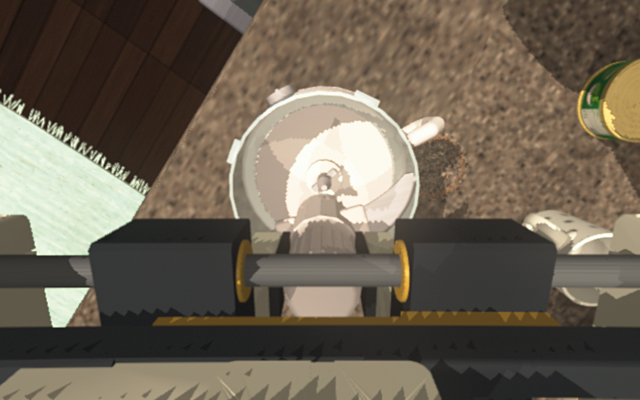

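Run:
```python
from h import *
s=load('w6'); f=lambda a,b:(240+a/2.96-.5,100+b/2.96-.5)
print('tip6',plane(s,*f(248,257),.115))
a=plane(s,*f(277,208),.083);b=plane(s,*f(216,264),.083);print(a,b,(a+b)/2,np.degrees(np.arctan2(*(a-b)[1::-1])))
T=np.array([.3908,-.2778,.2604]);R=Rn.from_euler('xyz',[180,0,125.45],degrees=True).as_matrix()
c=T+R@np.array([-.0012,0,.055])
x0,y0=280,160
big=cv2.resize(s['img'][y0:y0+100,x0:x0+100],None,fx=6,fy=6,interpolation=cv2.INTER_CUBIC)
big=np.clip(255*(big/255.)**1.6,0,255).astype(np.uint8);clean=big.copy()
for a in range(0,360,10):
    u,v=proj(s,c+.0185*np.array([np.cos(np.radians(a)),np.sin(np.radians(a)),0])); x,y=int((u-x0+.5)*6),int((v-y0+.5)*6)
    cv2.circle(big,(x,y),2,(0,0,255),-1)
    if a<150: cv2.putText(big,str(a),(x+4,y),0,.4,(0,200,0))
cv2.imwrite('pics/c12.png',cv2.resize(np.hstack([clean,big]),None,fx=.66,fy=.66))
```

```text
tip6 [ 0.3904857  -0.27768972  0.115     ]
[ 0.39280068 -0.26419702  0.083     ] [ 0.38725048 -0.29149044  0.083     ] [ 0.39002558 -0.27784373  0.083     ] 78.50546064619576
```

View pics/c12.png

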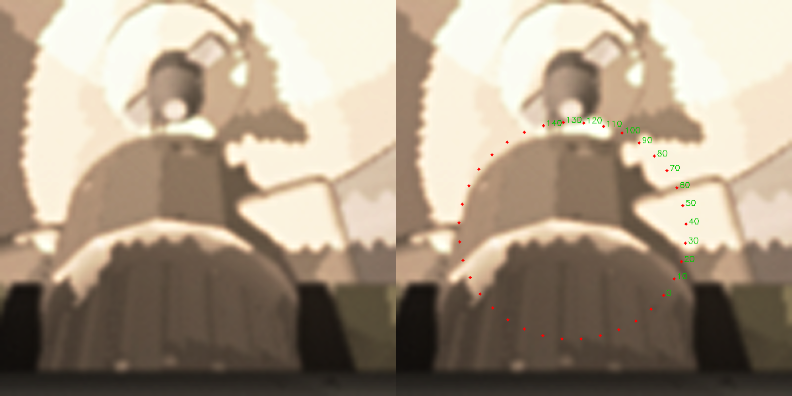

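```bash
python3 -m creep '[[0.015,0,0.2,0,20],[0.015,0,0.4,0,20],[0.015,0,0.6,0,20],[0.015,0,0.8,0,20],[0.015,0,0.85,0,20],[0.015,0,0.85,0,20],[0.015,0,0.85,0,20],[0.015,0,0.85,0,20]]'
python3 - <<'E'
from h import *
s=take('wrist','w7');o=ctrl.get_obs();print(o['tool_pos'],o['force'],o['moment'])
x0,y0=260,140
big=cv2.resize(s['img'][y0:y0+140,x0:x0+140],None,fx=4.2,fy=4.2,interpolation=cv2.INTER_CUBIC)
cv2.imwrite('pics/c13.png',np.clip(255*(big/255.)**1.6,0,255).astype(np.uint8))
E
```

```text
clock: 15.12
tool_pos: [0.3906, -0.2768, 0.1761]
orientation: [179.9, 0.1, 125.4]
force: [-0.2, -0.6, -1.7]
opening: 0.0317
[ 0.39055233 -0.27677833  0.1760491 ] [-0.63944593  0.9588357  -1.9652256 ] [-0.08538303 -0.01145379  0.02900745]
```

View pics/c13.png

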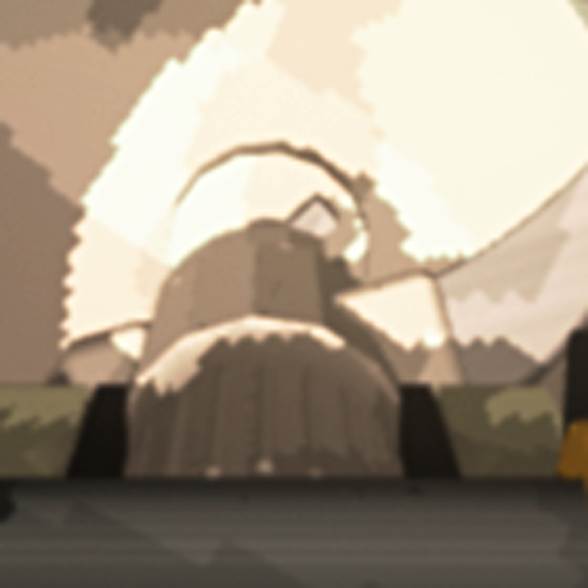

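Run:
```python
from h import *
from scipy.optimize import least_squares
s=load('w7'); o=ctrl.get_obs()
def fit(pts,z,r,k,x0,y0):
    P=np.array([plane(s,x0+a/k-.5,y0+b/k-.5,z)[:2] for a,b in pts])
    q=least_squares(lambda c:np.hypot(*(P-c[:2]).T)-r,P.mean(0)).x; return q, np.hypot(*(P-q).T)
arc=[(182,195),(205,168),(235,150),(270,143),(305,150),(335,167),(358,195)]
print('tube',fit(arc,.073,.019,4.2,260,140))
foot=[(158,288),(172,262),(190,243),(215,228),(240,222),(262,219)]
q,r=fit(foot,.121,.0185,4.2,260,140);print('foot',q,r)
R=Rn.from_euler('xyz',o['orientation'],degrees=True).as_matrix()
print('foot in tool', R.T@np.r_[q-o['tool_pos'][:2],0])
```

```text
tube (array([ 0.39094646, -0.27670937]), array([0.01882996, 0.01886677, 0.01906548, 0.0192411 , 0.01903486,
       0.01895933, 0.01877424]))
foot [ 0.39149421 -0.27884497] [0.01826812 0.01855023 0.01870719 0.0186935  0.01835073 0.01837201]
foot in tool [-2.23032702e-03 -4.28673434e-04  3.87356224e-06]
```

```bash
python3 -m creep '[[0.015,0.004,0.04,0,20],[0.015,0.004,0.08,0,20],[0.015,0.004,0.12,0,20],[0.015,0.004,0.16,0,20],[0.015,0.004,0.2,0,20],[0.015,0.004,0.2,0,20],[0.015,0.004,0.2,0,20],[0.015,0.004,0.2,0,20]]'
python3 -c "
from plant import ctrl;o=ctrl.get_obs();print(o['tool_pos'],o['force'],o['moment'],o['orientation'])"
```

```text
clock: 15.83
tool_pos: [0.3891, -0.2751, 0.1546]
orientation: [-180.0, -0.0, 125.4]
force: [0.1, 0.2, -1.8]
opening: 0.0314
[ 0.38911107 -0.27507084  0.15457683] [ 0.0617212   0.20338773 -1.8447726 ] [-0.09117492  0.01271962  0.05588438] [-1.79990927e+02 -2.55517366e-04  1.25358756e+02]
```

```bash
python3 -m creep '[[0,0,0.03,0,20],[0,0,0.06,0,20],[0,0,0.09,0,20],[0,0,0.12,0,20],[0,0,0.14,0,20],[0,0,0.14,0,20],[0,0,0.14,0,20],[0,0,0.14,0,20]]'
python3 -m creep '[[0,0,0.005,0,20],[0,0,0.01,0,20],[0,0,0.015,0,20],[0,0,0.02,0,20],[0,0,0.02,0,20],[0,0,0.02,0,20],[0,0,0.02,0,20],[0,0,0.02,0,20]]'
python3 -c "
from plant import ctrl;o=ctrl.get_obs();print(o['tool_pos'],o['force'],o['moment'],o['orientation'])"
```

```text
clock: 16.5
tool_pos: [0.3891, -0.2752, 0.1411]
orientation: [-180.0, 0.0, 125.4]
force: [-2.1, 1.3, 5.8]
opening: 0.0316
clock: 17.17
tool_pos: [0.3898, -0.2757, 0.1408]
orientation: [180.0, 0.2, 125.4]
force: [-4.7, 4.2, 18.4]
opening: 0.0312
[ 0.38984239 -0.27574279  0.14075019] [-4.71834834  4.16730922 18.40421747] [ 1.16757032  1.90359871 -0.02617694] [1.79972826e+02 1.52544663e-01 1.25418103e+02]
```

```bash
python3 -m creep '[[0,0,-0.02,0,20],[0,0,-0.02,0,20],[0,0,-0.02,0,20],[0,0,-0.02,0,20],[0,0,-0.02,0,20],[0,0,-0.02,0,20],[0,0,-0.02,0,20],[0,0,-0.02,0,20]]'
python3 - <<'E'
from h import *
s=take('wrist','w8');o=ctrl.get_obs();print(o['tool_pos'],o['force'],o['moment'])
x0,y0=260,140
big=cv2.resize(s['img'][y0:y0+140,x0:x0+140],None,fx=4.2,fy=4.2,interpolation=cv2.INTER_CUBIC)
cv2.imwrite('pics/c14.png',np.clip(255*(big/255.)**1.6,0,255).astype(np.uint8))
E
```

```text
clock: 17.83
tool_pos: [0.3896, -0.2753, 0.141]
orientation: [180.0, 0.1, 125.4]
force: [-0.8, 0.9, 6.2]
opening: 0.0312
[ 0.38958291 -0.27532696  0.14108603] [-1.45374955  1.25265303  6.08599325] [ 0.217413    0.4146538  -0.01937465]
```

View pics/c14.png

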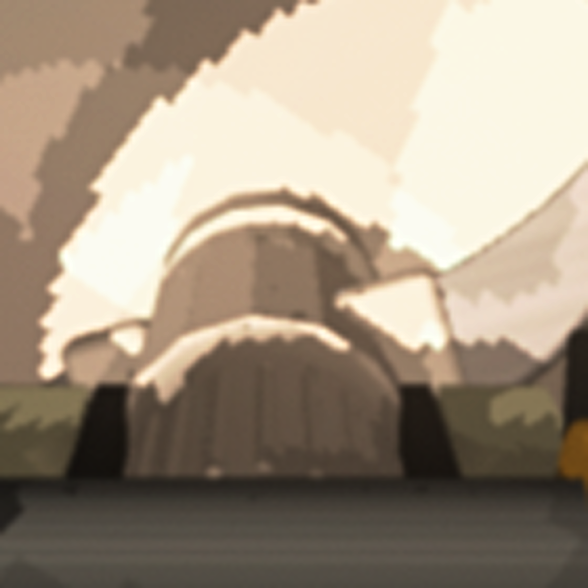

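View pics/w8.png

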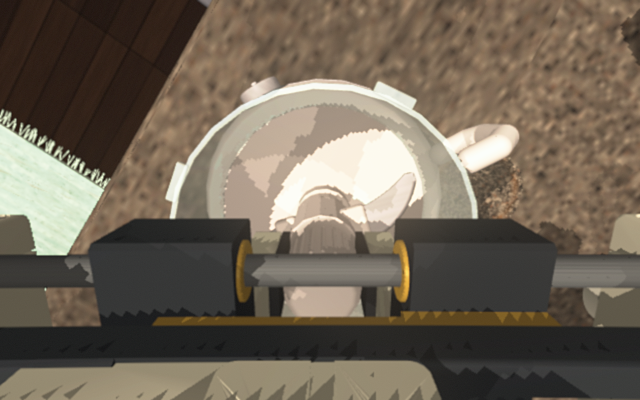

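Run:
```python
from h import *
s=load('w7'); 
for p in [(320,232),(322,242),(325,250)]:
    P=plane(s,260+p[0]/4.2-.5,140+p[1]/4.2-.5,.121)[:2]-[.3915,-.2788]; print(p,np.hypot(*P),np.degrees(np.arctan2(P[1],P[0])))
s=load('w6')
for p in [(222,145),(225,155),(228,165)]:
    P=plane(s,280+p[0]/3.96-.5,160+p[1]/3.96-.5,.2054)[:2]-[.3921,-.2797]; print(p,np.hypot(*P),np.degrees(np.arctan2(P[1],P[0])))
s=load('w8'); x0,y0=300,165
big=cv2.resize(s['img'][y0:y0+60,x0:x0+60],None,fx=10,fy=10,interpolation=cv2.INTER_CUBIC)
cv2.imwrite('pics/c15.png',np.clip(255*(big/255.)**2,0,255).astype(np.uint8))
```

```text
(320, 232) 0.01815283321200511 99.24961084710486
(322, 242) 0.01691992635337703 95.9542748302452
(325, 250) 0.016091306860108814 92.31078558760429
(222, 145) 0.01748730398674495 100.65886587691992
(225, 155) 0.016234052943537074 96.61069810764558
(228, 165) 0.015070925958576432 91.89458067099444
```

View pics/c15.png

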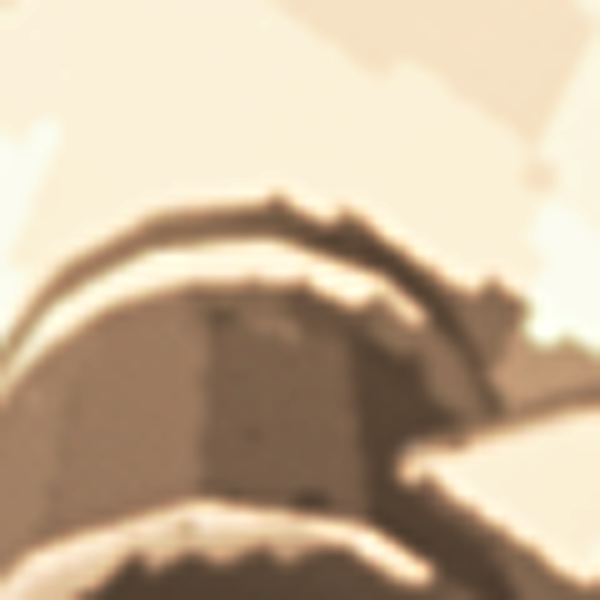

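Run:
```python
from h import *
s=load('w8')
for v in (239,205): 
    print('tube',plane(s,300+230/10-.5,165+v/10-.5,.073))
t=plane(s,300+230/10-.5,165+239/10-.5,.073)
dirn=np.array([np.cos(np.radians(125.4)),np.sin(np.radians(125.4))])
for z in (.073,.078,.083,.088):
    p=plane(s,300+230/10-.5,165+282/10-.5,z); print(z,p[:2], (p-t)[:2]@dirn, 'foot ctr',p[:2]-.0185*dirn,'vs tube ctr',t[:2]-.019*dirn)
```

```text
tube [ 0.37998597 -0.26315419  0.073     ]
tube [ 0.37863683 -0.26125368  0.073     ]
0.073 [ 0.38170202 -0.26557155] -0.0029645300376704947 foot ctr [ 0.39241872 -0.28065142] vs tube ctr [ 0.39099232 -0.27864162]
0.078 [ 0.38100719 -0.26460744] -0.0017761550018788766 foot ctr [ 0.39172389 -0.27968731] vs tube ctr [ 0.39099232 -0.27864162]
0.083 [ 0.38031236 -0.26364333] -0.0005877799660872455 foot ctr [ 0.39102906 -0.2787232 ] vs tube ctr [ 0.39099232 -0.27864162]
0.088 [ 0.37961753 -0.26267922] 0.0006005950697043403 foot ctr [ 0.39033423 -0.27775908] vs tube ctr [ 0.39099232 -0.27864162]
```

```bash
python3 -m creep '[[0,0,0,0.005,20],[0,0,0,0.01,20],[0,0,0,0.015,20],[0,0,0,0.02,20],[0,0,0,0.025,20],[0,0,0,0.03,20],[0,0,0,0.03,20],[0,0,0,0.03,20]]'
python3 -c "
from plant import ctrl;o=ctrl.get_obs();print(o['tool_pos'],o['force'],o['moment'],o['orientation'])"
```

```text
clock: 18.55
tool_pos: [0.3898, -0.2753, 0.1411]
orientation: [180.0, 0.1, 120.0]
force: [-0.3, 1.8, 6.6]
opening: 0.0316
[ 0.38981564 -0.27529432  0.14109474] [-0.34948801  1.82896219  6.62015331] [0.2534755  0.12271987 0.03185039] [1.79958555e+02 7.41681961e-02 1.19978283e+02]
```

```bash
python3 -m creep '[[0,0,0,0.005,20],[0,0,0,0.01,20],[0,0,0,0.015,20],[0,0,0,0.02,20],[0,0,0,0.025,20],[0,0,0,0.03,20],[0,0,0,0.03,20],[0,0,0,0.03,20]]'
python3 -m creep '[[0,0,0,0.005,20],[0,0,0,0.01,20],[0,0,0,0.015,20],[0,0,0,0.02,20],[0,0,0,0.025,20],[0,0,0,0.03,20],[0,0,0,0.03,20],[0,0,0,0.03,20]]'
python3 -c "
from plant import ctrl;o=ctrl.get_obs();print(o['tool_pos'],o['force'],o['moment'],o['orientation'])"
```

```text
clock: 19.22
tool_pos: [0.39, -0.2753, 0.1411]
orientation: [179.9, 0.1, 114.6]
force: [0.5, 1.3, 6.2]
opening: 0.0315
clock: 19.88
tool_pos: [0.3901, -0.2754, 0.1411]
orientation: [179.9, 0.1, 109.2]
force: [-0.1, 1.3, 5.6]
opening: 0.0312
[ 0.39006717 -0.27536649  0.14112942] [-0.11974067  1.30669854  5.60620343] [ 0.18519549 -0.17348341  0.0215879 ] [1.79921485e+02 8.12124817e-02 1.09181615e+02]
```

Run:
```python
from h import *
s=take('wrist','w9'); x0,y0=285,155
big=cv2.resize(s['img'][y0:y0+75,x0:x0+80],None,fx=8,fy=8,interpolation=cv2.INTER_CUBIC)
cv2.imwrite('pics/c16.png',np.clip(255*(big/255.)**2,0,255).astype(np.uint8))
```

```text
(no output)
```

View pics/c16.png

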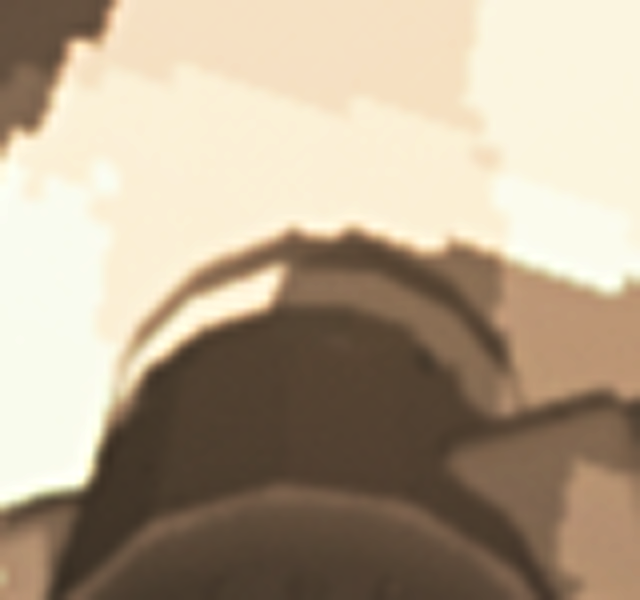

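```bash
python3 -m creep '[[0,0,0,-0.02,20],[0,0,0,-0.04,20],[0,0,0,-0.06,20],[0,0,0,-0.08,20],[0,0,0,-0.09,20],[0,0,0,-0.1,20],[0,0,0,-0.11,20],[0,0,0,-0.12,20]]'
python3 -m creep '[[0,0,0,-0.01,20],[0,0,0,-0.02,20],[0,0,0,-0.03,20],[0,0,0,-0.04,20],[0,0,0,-0.05,20],[0,0,0,-0.06,20],[0,0,0,-0.07,20],[0,0,0,-0.08,20]]'
python3 -c "
from plant import ctrl;o=ctrl.get_obs();print(o['tool_pos'],o['force'],o['moment'],o['orientation'],o['joint_pos'][5])"
```

```text
clock: 20.6
tool_pos: [0.3898, -0.2755, 0.141]
orientation: [180.0, 0.1, 130.9]
force: [-0.0, -1.8, 4.6]
opening: 0.0315
clock: 21.27
tool_pos: [0.3899, -0.2753, 0.1407]
orientation: [180.0, 0.1, 145.3]
force: [0.5, 0.1, -0.6]
opening: 0.031
[ 0.38992422 -0.27531642  0.14067254] [ 0.51813131  0.05574223 -0.56443288] [-4.90225041e-05 -1.82788829e-02 -2.75458846e-02] [1.79983585e+02 8.82866635e-02 1.45259976e+02] -113.23900127557462
```

```bash
python3 -m creep '[[0,0,0.004,0,20],[0,0,0.008,0,20],[0,0,0.012,0,20],[0,0,0.012,0,20],[0,0,0.012,0,20],[0,0,0.012,0,20],[0,0,0.012,0,20],[0,0,0.012,0,20]]'
python3 -c "
from plant import ctrl;o=ctrl.get_obs();print(o['tool_pos'],o['force'],o['moment'],o['orientation'],o['joint_pos'][5])"
```

```text
clock: 21.93
tool_pos: [0.389, -0.275, 0.1393]
orientation: [-180.0, -0.0, 145.1]
force: [0.1, -0.1, -1.5]
opening: 0.0313
[ 0.38899435 -0.27498857  0.13934218] [ 0.06624044 -0.05536995 -1.54526258] [ 0.00680339 -0.00564412 -0.0238887 ] [-1.79998278e+02 -4.10544009e-03  1.45149846e+02] -113.33495832556788
```

```bash
python3 -m creep '[[0,0,0.008,0,20],[0,0,0.016,0,20],[0,0,0.024,0,20],[0,0,0.032,0,20],[0,0,0.04,0,20],[0,0,0.045,0,20],[0,0,0.045,0,20],[0,0,0.045,0,20]]'
python3 -c "
from plant import ctrl;o=ctrl.get_obs();print(o['tool_pos'],o['force'],o['moment'],o['orientation'],o['joint_pos'][5])"
```

```text
clock: 22.6
tool_pos: [0.389, -0.275, 0.1348]
orientation: [-180.0, -0.0, 145.2]
force: [0.2, -0.4, -1.1]
opening: 0.0316
[ 0.38902987 -0.27500749  0.13483616] [ 0.21405728 -0.36172862 -1.12357653] [-0.06159125 -0.03803057  0.03582906] [-1.79998509e+02 -2.79136552e-03  1.45154805e+02] -113.32900020028369
```

```bash
python3 -m creep '[[0,0,0.006,0,20],[0,0,0.012,0,20],[0,0,0.018,0,20],[0,0,0.024,0,20],[0,0,0.03,0,20],[0,0,0.03,0,20],[0,0,0.03,0,20],[0,0,0.03,0,20]]'
python3 -c "
from plant import ctrl;o=ctrl.get_obs();print(o['tool_pos'],o['force'],o['moment'],o['orientation'],o['joint_pos'][5])"
```

```text
clock: 23.27
tool_pos: [0.389, -0.275, 0.1319]
orientation: [-180.0, -0.0, 145.2]
force: [0.3, 0.9, -2.3]
opening: 0.0312
[ 0.38902577 -0.27501841  0.13187055] [ 0.34062478  0.91760381 -2.34082924] [-0.05424257 -0.00897824  0.01527434] [-1.79998006e+02 -1.31493359e-03  1.45158726e+02] -113.32529813580453
```

```bash
python3 -m creep '[[0,0,0.003,0,20],[0,0,0.006,0,20],[0,0,0.009,0,20],[0,0,0.012,0,20],[0,0,0.015,0,20],[0,0,0.015,0,20],[0,0,0.015,0,20],[0,0,0.015,0,20]]'
python3 - <<'E'
from h import *
s=take('wrist','w10');o=ctrl.get_obs();print(o['tool_pos'],o['force'],o['moment']); x0,y0=270,140
big=cv2.resize(s['img'][y0:y0+95,x0:x0+100],None,fx=6,fy=6,interpolation=cv2.INTER_CUBIC)
cv2.imwrite('pics/c17.png',np.clip(255*(big/255.)**1.6,0,255).astype(np.uint8))
E
```

```text
clock: 23.93
tool_pos: [0.3893, -0.2752, 0.1313]
orientation: [-180.0, 0.1, 145.2]
force: [-2.4, 2.0, 8.4]
opening: 0.0318
[ 0.38932707 -0.27517766  0.13126267] [-2.65538617  2.19597889  7.83732012] [ 0.7396695   0.83639436 -0.01713501]
```

View pics/c17.png

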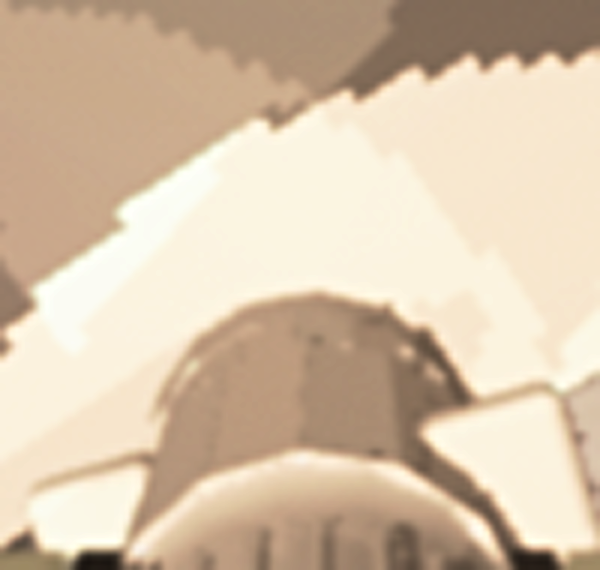

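```bash
python3 -m creep '[[0,0,-0.007,0,20],[0,0,-0.007,0,20],[0,0,-0.007,0,70],[0,0,-0.007,0,70],[0,0,-0.007,0,70],[0,0,-0.007,0,70],[0,0,-0.007,0,70],[0,0,-0.007,0,70]]'
python3 -m creep '[[0,0,0,0,70],[0,0,0,0,70],[0,0,-0.2,0,70],[0,0,-0.4,0,70],[0,0,-0.6,0,70],[0,0,-0.8,0,70],[0,0,-1,0,70],[0,0,-1,0,70]]'
python3 -m creep '[[-0.2,0,-0.1,0,70],[-0.4,0,-0.2,0,70],[-0.4,0,-0.3,0,70],[-0.4,0,-0.4,0,70],[-0.4,0,-0.4,0,70],[-0.4,0,-0.4,0,70],[-0.4,0,-0.4,0,70],[-0.4,0,-0.4,0,70]]'
python3 - <<'E'
from h import *
s=take('wrist','w11');o=ctrl.get_obs();print(o['tool_pos'],o['force'],proj(s,[.391,-.278,.168]))
E
```

```text
clock: 24.65
tool_pos: [0.389, -0.275, 0.131]
orientation: [-180.0, -0.0, 145.2]
force: [-0.2, 0.2, -1.0]
opening: 0.0657
clock: 25.32
tool_pos: [0.3908, -0.2759, 0.2351]
orientation: [179.9, 0.3, 145.2]
force: [0.5, -0.1, 0.2]
opening: 0.0702
clock: 25.98
tool_pos: [0.4212, -0.2975, 0.2706]
orientation: [-180.0, -0.0, 145.2]
force: [-0.9, -1.0, -0.5]
opening: 0.07
[ 0.42132208 -0.2975204   0.27060031] [-0.3743726  -0.21901748 -0.46173014] (np.float64(321.7383530230281), np.float64(152.46037868499022))
```

View pics/w11.png

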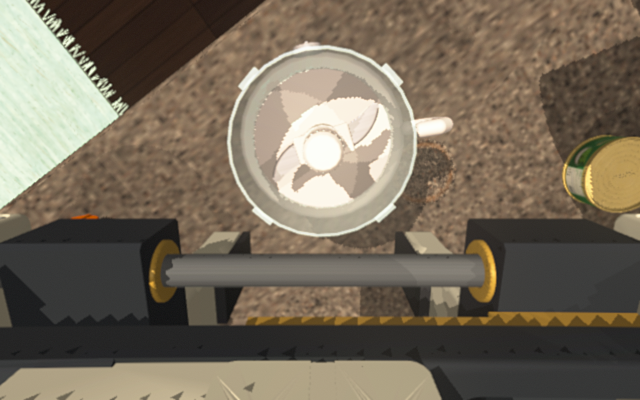

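The blade stands in the bowl. Its hub top is at about (322,151), against (322,152) predicted for the home position, so it is upright and centred. The gripper is clear.

```bash
python3 -c "
from plant import workorder;print(workorder.close_job())"
```

```text
the job is handed in; nothing more can be done
None
```

I threaded the blade onto the shaft, turned it until it dropped over the keys, lowered it home and let it go. I handed the job in at about 26 s; the hand-in gives no verdict.

**Finding the keys:** The foot caught on the keys with the tool at 141 mm. It stayed caught through a 16° turn one way. It dropped after turning back about 36° the other way, with the downward force down to about 5–8 N.

**Last checks:**
- It went home at about 131.5 mm on the tool height, 10 mm below the catch, with under 10 N on it at that point.
- After release, the hub top was within about 1.5 pixels (1 mm) of where a home, upright blade should appear.
- The wrist force was near zero, with the arm clear above the bowl.

**What disagreed:**
- My camera estimate of the slot angle was about 20° off, so the turning under light pressure was needed after all.
- The tool stood about 3 mm higher at contact than I worked out from the grasp. A bit of slip in the grip or height error is likely, but the 10 mm drop and the pictures agree with the blade being home.
- The first touch briefly reached about 20 N. That is over the 15 N at which the shaft can drag but under the 45 N limit, and I backed off at once.
- The far scene camera placed the shaft up to 18 mm from where the wrist camera did. I used the wrist camera.

I did not re-measure the peeler, tin and mug at the end. The arm passed well above the peeler on the board and never went near the tin or the mug.

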